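Show the milled part to the inspection camera

TASK

Slide the vise's jaw fully open by its red post, then lift the gold milled part out and hold it up to the inspection camera: right way up, its bored face turned squarely to the lens and level in the camera's picture, with the bore on the lens axis, 150 mm in front of the lens. Finish while still holding it there, steady in the gripper. Do not touch the camera or its stand, and leave the other things on the table where they are.

Things in the scene. Friction and masses are not known exactly. Their poses are not given: they have to be found in the camera images.
- vise_seat (a point): Point on top of the bed of the grey inspection vise, 30 mm above the table, at the middle of where the part sits. The vise is fixed (place and turn vary). z up, y = the way the jaw opens. The bed is 80 mm wide (x) and reaches from y = -67 to +133 mm. A fixed steel jaw without lip stands at y = -58 to -32 mm, its top 24 mm above the bed.
- jaw (a joint): Sliding steel jaw, opening in m along the vise's +y: 0 to 0.004 at the start (shut), 0.040 fully open at its stop. Moves stiffly (4 N of friction), stays where left. 70 mm wide along x, top 24 mm above the bed; shut, its lip hangs about 8 mm over the part's flange, so the part cannot be lifted until the jaw is open.
- jaw_post (a point): Upright round red post on the sliding jaw, 18 mm in diameter and 36 mm tall, 62 mm in +y from the seat when the jaw is shut; this point is on its axis half-way up, 42 mm above the bed (72 mm above the table). Moves with the jaw; same axes as vise_seat.
- part_center (a point): Centre, 35 mm above the underside, of the loose gold aluminium part (0.33 kg, upright between the jaws): foot flange 60 (x) by 64 (y) by 12 mm, on it a block 56 (x) by 34 (y) by 58 mm whose sides +y and -y stand free above the jaws for gripping (jaw tops are 11 mm below this point). z = its up, +x = out of the bored face. Starts with vise_seat's axes, up to 8 mm off the seat along x.
- bore (a point): Centre of the mouth of the 20 mm bore in the part's +x face, which has a small 6 mm hole 21 mm above the bore (the opposite face is plain). It lies 28 mm in +x and 6 mm in +z from part_center; same axes.
- focus (a point): The point in the air on the lens axis, 150 mm in front of the inspection camera's lens, where the bore belongs (about 236 mm above the table). Axes: +x points along the lens axis to the lens, 20 degrees (0.35 rad) above level; y is level (sideways in the picture); z is up in the picture. The part is shown rightly when its axes are parallel to these and its bore is here.
- lens (a point): Centre of the front glass of the inspection camera, about 287 mm above the table; same axes as focus. A white box camera with a round ring light 62 mm in diameter, its lens looking 20 degrees down.
- camera: The camera's stand, fixed to the table (its place and turn vary). Origin on the table straight below focus; +x level, from there to the stand. At x = 258 mm stands a steel column, 22 mm in diameter and 390 mm tall, on a blue base 110 mm square (x = 218 to 328 mm) and 18 mm high; it carries the camera head, which looks towards -x.
- ball: Bystander: white calibration ball on a stem and a round foot, 60 mm wide, 72 mm tall. Origin under its foot.
- spindle: Bystander: turned steel spindle standing on its flange, 52 mm wide, 48 mm tall. Origin under it.
- ring_gauge: Bystander: steel ring gauge lying flat, 64 mm wide, 22 mm tall. Origin under its centre.
- plate: Bystander: aluminium plate with holes lying flat, 90 by 60 by 10 mm. Origin under its centre.
- calliper: Bystander: grey calliper lying flat, 170 mm long, 12 mm high. Origin under its middle.
- screwdriver: Bystander: green-handled screwdriver lying flat, 160 mm long. Origin under its middle.
Not all that is in view belongs to the job. What is shaped like the part that bears vise_seat but blue is not meant.

How it is judged:
By the outcome, as a careful person would: the job done as asked, in the order asked, and still so for the second after the job is handed in, while the arm keeps its last pose, push and grip.
It also fails if it takes over 48 s, if anything falls off the work surface, if the arm or the gripper's body presses on something with over 40 N, if the wrist force passes 120 N, or if a joint passes its speed limit or range.

ROBOT

A 6-joint arm with a two-finger parallel gripper is mounted at the origin on the work surface. World frame = base frame: x ahead of the robot, y to its left, z up, the work surface at z = 0. Lengths are in m, angles in degrees, forces in N, time in s.
With the tool pointing down it reaches from about 0.4 to 0.825 m from the base axis. Payload 7 kg.
Tool frame: the origin (TCP) lies between the finger pads; the fingertips stand 17 mm ahead of it and the grasp point (between the pads) lies 2 mm behind it (robot.nose_length is the distance from the TCP to the fingertips, in m); z points along the fingers, y is the direction in which the jaws open and shut (so a half turn about z gives the same grasp; the last joint's range is limited). The gripper opens to 85 mm and grips with 20 to 120 N. Pads are 22 mm wide; open, the fingers measure 114 mm over their backs; the gripper's body (76 mm by 85 mm) begins 54 mm behind the grasp point. The pads swing forward as they close: fully open they stand 13 mm farther back than shut.
Start: joints at [-48.18, 20.546, 0.682, 0, -70.136, -16.507], TCP at [0.289, -0.61, 0.248] pointing down, gripper open.
Joint ranges: [-176.03, 176.03], [-82.01, 121.73], [-58.28, 71.71], [-173.87, 95.51], [-174.79, -0.11], [-173.66, 173.66]. Speed limits (degrees/s): [136.94, 136.94, 172.46, 180, 180, 180].

INTERFACE

Orientations are given as [roll, pitch, yaw] about the fixed x, y, z axes, in that order (R = Rz(yaw) Ry(pitch) Rx(roll)).
In Python, from cell import robot gives the robot as it stands. The module is installed in compiled form; this text tells all that it offers.
- The arm moves only by the tool jog_arm, never from a script. Its argument "steps" is one flat list of numbers, 7 for each row, row after row: the shift along the tool's x, y, z in cm, then the turn, a rotation vector about the tool's x, y, z in degrees, then the finger opening in cm, from 0 to 8.54. A call has 1 to 12 rows; each row is the pose to reach, as a shift and turn from the pose measured when the call began, along the tool's axes at that moment; what a row does not reach only later rows make up. A row lasts 1/10 s, in which the tool goes at most 50 mm and 8.59 degrees, less where a joint would pass 70% of its speed; a pose out of reach is approached as far as the arm can. A call with a gripper value outside its range is refused whole. The fingers move at their own pace and stop on an object; the grip force is fixed at half the most. Time passes only in rows, so rows that repeat a pose let the fingers close. It gives the time, the measured TCP pose, the force and the opening at its end, in the units of the state.
- robot.get_obs(): the state, without advancing time (a new reading comes with each control period).
- robot.snapshot(name): name is "scene" or "top" or "wrist"; returns a dict with "color" (384x512x3 uint8, red, green, blue), "range_z" (384x512 float32, m along the optical axis (not along the pixel's ray), 0 where there is no reading), "vertical_fov" (degrees; the focal length in pixels is half the picture's height over the tangent of half this angle, whatever the lens; pixels are square), "cx", "cy" (the principal point, pixels), "D" ([k1, k2, p1, p2, k3] as OpenCV has them; the pictures are not rectified), "rvec" (rotation vector, rad) and "tvec" (3), from world to camera coordinates, as OpenCV has them. Camera axes: x right, y down, z forward; pixel columns grow to the right and rows downward; lengths in m; the calibration is good to about 2 mm. A picture is of the moment at which its call begins.
- robot.finish_job(): hands the job in, once; it reports no verdict.
Trained networks look in the newest picture that a camera, given by its name, has taken for a name from the list of things; names that differ only in an ending like _2 or _b are one class to them, and where a whole thing is asked for, a point or a joint stands for the part that bears it (a point fixed in the world has none). Each returns a list of dicts, best first, with "p" (0 to 1); they miss things now and then, are a little off and sometimes report something else, mostly with a low value. They report only what shows in the picture. A call takes as long as a camera call. They do not tell look-alikes from the thing itself.
- robot.look_for(camera, query): "centre" ([x, y, z] in m, in the coordinates of the camera as it stood for that picture, good to about 4 mm: the middle of the surface that is visible of it).
- robot.spot_point(camera, query): "centre" ([x, y, z] in m, in the coordinates of the camera as it stood for that picture, good to about 4 mm: a listed point, or the origin of a listed thing).
The state is a dict: "t": time; "qpos": joint angles; "dq": joint speeds; "effort": joint torques, N m; "position": TCP position; "ee_rot": TCP orientation; "wrist_force": force on the tool from outside, world axes, zero at the start; "torque": the same for the moment, N m; "opening": finger opening in m.
Only numpy, scipy, OpenCV 4.12 (cv2) and the standard library are available. Lean on these libraries where they do the work, as an engineer would, in place of code of your own. Each camera call takes 0.05 s, during which the arm holds its last target.

## Working session

There is one attempt and no reset: what is moved stays moved. The work goes in short steps, Python scripts to look and compute and a tool call to move; the robot and the scene stay as the last step left them, time stands still between calls to the robot, and variables do not carry over. Pictures are saved under pics/ and viewed, and the job is handed in when it is done.

Besides the shell and the picture viewer there is one more tool, called after "Emit:" as a command line: name --argument value ..., lists and objects as JSON in quotes. jog_arm: Moves the arm, as the interface text tells. Its arguments: {"type":"object","properties":{"steps":{"type":"array","items":{"type":"number"}}},"required":["steps"]}

```bash
mkdir -p pics; cat > h.py <<'E'
import numpy as np, cv2
from scipy.spatial.transform import Rotation as R
from cell import robot
def snap(n,f=None):
    s=robot.snapshot(n)
    if f: cv2.imwrite('pics/'+f,cv2.cvtColor(s['color'],cv2.COLOR_RGB2BGR))
    return s
def KD(s):
    h=s['color'].shape[0]; f=h/2/np.tan(np.radians(s['vertical_fov'])/2)
    return np.array([[f,0,s['cx']],[0,f,s['cy']],[0,0,1]]),np.array(s['D'],float)
def c2w(s,p):
    Rm=cv2.Rodrigues(np.array(s['rvec'],float))[0]; return (np.atleast_2d(p)-np.array(s['tvec']).ravel())@Rm
def proj(s,p):
    K,D=KD(s); return cv2.projectPoints(np.atleast_2d(p).astype(float),np.array(s['rvec'],float),np.array(s['tvec'],float),K,D)[0].reshape(-1,2)
def cloud(s):
    K,D=KD(s); h,w=s['range_z'].shape; u,v=np.meshgrid(np.arange(w),np.arange(h))
    n=cv2.undistortPoints(np.stack([u,v],-1).reshape(-1,1,2).astype(float),K,D).reshape(-1,2)
    z=s['range_z'].ravel()[:,None]
    return c2w(s,np.hstack([n*z,z])).reshape(h,w,3)
E
python3 - <<'E'
from h import *
np.set_printoptions(precision=4,suppress=True)
print(robot.get_obs())
for n in ['scene','top','wrist']:
    s=snap(n,n+'0.png'); print(n,s['vertical_fov'],s['rvec'],s['tvec'])
    for q in ['vise_seat','jaw_post','part_center','bore','focus','lens','camera'] if n!='wrist' else []:
        for d in robot.spot_point(n,q)[:3]:
            w=c2w(s,d['centre'])[0]; print(n,q,round(d['p'],2),w,proj(s,w)[0].round())
E
```

```text
{'t': 0.0, 'qpos': array([-48.1826,  20.5923,   0.6335,  -0.021 , -70.1365, -16.5066]), 'dq': array([-0.0106, -0.0337, -0.0456,  0.0393, -0.0077,  0.0408]), 'effort': array([  0.0001, -58.3318,  29.342 ,   6.9369,  -0.0057,   0.    ]), 'position': array([ 0.2884, -0.6098,  0.2473]), 'ee_rot': array([ 179.903 ,   -0.0082, -154.6963]), 'wrist_force': array([ 0.0471, -0.2061, -0.2312]), 'torque': array([-0.0606,  0.057 ,  0.0332]), 'opening': 0.08502534404712139}
scene 55.75702397418608 [ 1.1073  2.373  -1.0067] [ 0.2676 -0.1674  1.5283]
scene vise_seat 0.97 [0.2473 0.2367 0.0251] [337. 207.]
scene vise_seat 0.87 [0.4794 0.1984 0.0263] [289. 242.]
scene vise_seat 0.79 [0.3103 0.5625 0.0319] [421. 268.]
scene jaw_post 0.72 [0.319  0.6274 0.0697] [445. 274.]
scene jaw_post 0.66 [0.2657 0.2997 0.0711] [353. 210.]
scene jaw_post 0.63 [0.3802 0.0217 0.0704] [266. 191.]
scene part_center 0.62 [0.4733 0.2028 0.0586] [292. 235.]
scene bore 0.75 [0.4981 0.1911 0.0696] [285. 236.]
scene bore 0.34 [0.4979 0.2624 0.0727] [304. 247.]
scene lens 0.9 [ 0.4694 -0.3615  0.2824] [164. 110.]
scene lens 0.44 [0.4732 0.2028 0.06  ] [292. 235.]
scene camera 0.53 [ 0.5206 -0.1426 -0.0062] [205. 206.]
top 54.10136350385301 [ 2.2122 -2.1782  0.1104] [0.0341 0.5028 1.3975]
top vise_seat 0.86 [0.3087 0.5643 0.0326] [109. 237.]
top vise_seat 0.82 [0.4766 0.2024 0.0276] [208. 193.]
top vise_seat 0.77 [ 0.3624 -0.0376  0.0299] [272. 225.]
top jaw_post 0.77 [0.3109 0.6243 0.0728] [ 88. 237.]
top jaw_post 0.75 [0.2619 0.2967 0.0734] [179. 252.]
top jaw_post 0.65 [0.3793 0.0237 0.0724] [256. 221.]
top part_center 0.75 [0.4739 0.2018 0.0676] [207. 194.]
top bore 0.62 [ 0.4713 -0.3651  0.2869] [385. 193.]
top bore 0.6 [0.5021 0.1941 0.0714] [209. 186.]
top lens 0.86 [ 0.4717 -0.3626  0.2868] [384. 193.]
top lens 0.16 [0.4745 0.2    0.0672] [208. 193.]
wrist 62.36940834614512 [-1.5913 -2.5116 -0.3475] [ 0.6756 -0.036   0.3784]
```

```bash
python3 - <<'E'
import cv2
for n in ['scene','top']:
    i=cv2.imread(f'pics/{n}0.png'); cv2.imwrite(f'pics/{n}0b.png',cv2.resize(i,None,fx=1.5,fy=1.5,interpolation=3))
E
```

```text
(no output)
```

View pics/scene0b.png

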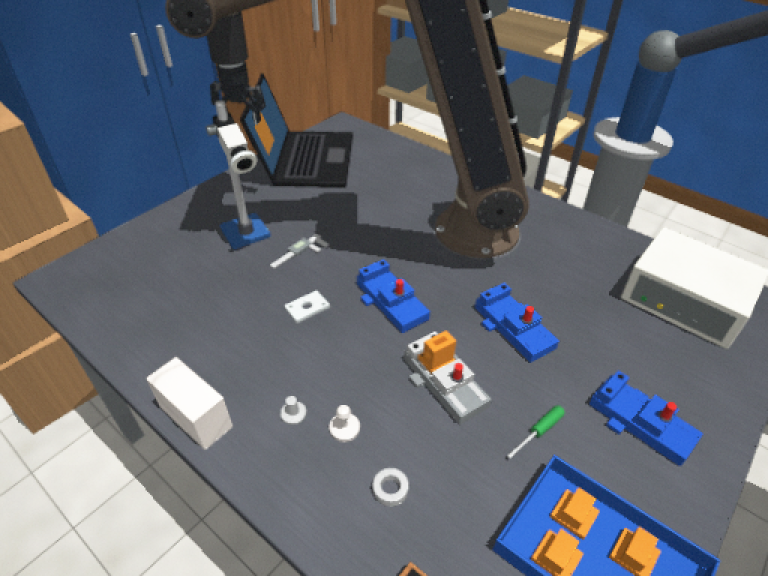

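View pics/top0b.png

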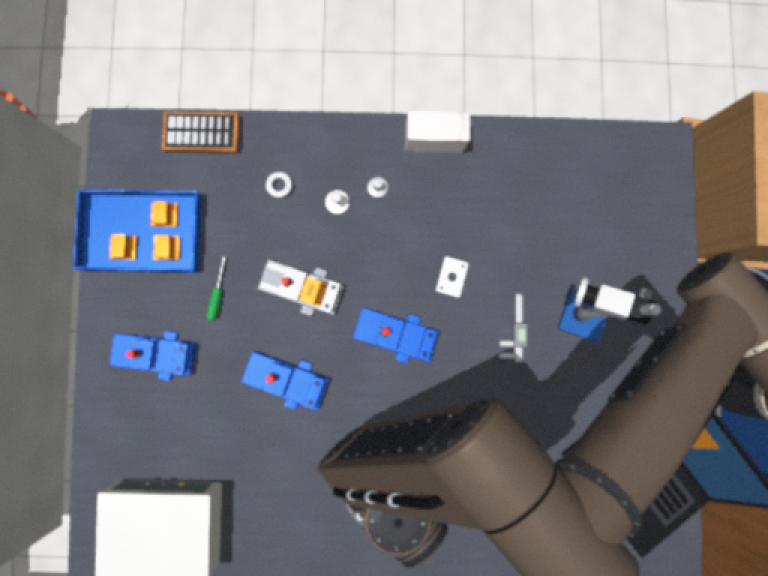

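The grey vise is at scene px (292,235) / top px (208,193) and is the only one holding the gold part. The look-alikes are the three blue vises at scene px (262,195), (343,213) and (430,277), all empty. Gold parts in the blue tray aren't meant either. I'll confirm this in an enlarged crop and measure.

```bash
python3 - <<'E'
from h import *
np.set_printoptions(precision=4,suppress=True)
ims=[]
S={}
for n in ['scene','top']:
    s=snap(n);S[n]=s
    for q in ['vise_seat','jaw_post','part_center','bore','lens','focus','camera','jaw']:
        for f in (robot.spot_point,robot.look_for):
            for d in f(n,q)[:4]:
                w=c2w(s,d['centre'])[0]
                if np.hypot(*(w[:2]-[.48,.22]))<.12 or w[1]<-.12: print(n,q,f.__name__[:4],round(d['p'],2),w,proj(s,w)[0].round())
    P=cloud(s); np.savez(n+'.npz',P=P,c=s['color'])
    c=s['color']; hsv=cv2.cvtColor(c,cv2.COLOR_RGB2HSV)
    near=np.hypot(P[...,0]-.48,P[...,1]-.23)<.13
    red=near&((hsv[...,0]<6)|(hsv[...,0]>174))&(hsv[...,1]>150)
    gold=near&(hsv[...,0]>9)&(hsv[...,0]<25)&(hsv[...,1]>150)
    for nm,m in(('red',red),('gold',gold)):
        p=P[m]; 
        if len(p): print(n,nm,len(p),p.mean(0),p.min(0),p.max(0)); t=p[p[:,2]>p[:,2].max()-.006]; print('  top',len(t),t.mean(0),cv2.minAreaRect((t[:,:2]*1000).astype(np.float32)))
s=S['scene'];a=s['color'][195:295,235:345]; b=S['top']['color'][150:230,160:250]; 
a=cv2.resize(a,(400,364),interpolation=cv2.INTER_CUBIC);b=cv2.resize(b,(400,364),interpolation=cv2.INTER_CUBIC)
cv2.imwrite('pics/crop1.png',cv2.cvtColor(np.hstack([a,b]),cv2.COLOR_RGB2BGR))
a=S['scene']['color'][70:170,120:230]; b=S['top']['color'][160:250,350:450]
a=cv2.resize(a,(400,364),interpolation=cv2.INTER_CUBIC);b=cv2.resize(b,(400,364),interpolation=cv2.INTER_CUBIC)
cv2.imwrite('pics/crop2.png',cv2.cvtColor(np.hstack([a,b]),cv2.COLOR_RGB2BGR))
E
```

```text
scene vise_seat call 0.62 [0.4791 0.1976 0.0232] [289. 242.]
scene vise_seat call 0.61 [0.5081 0.263  0.0263] [301. 258.]
scene jaw_post call 0.56 [0.4972 0.2623 0.0735] [304. 247.]
scene jaw_post call 0.59 [0.5018 0.2625 0.0558] [303. 251.]
scene part_center call 0.67 [0.4756 0.2043 0.0627] [292. 235.]
scene part_center call 0.55 [0.4899 0.2091 0.0837] [291. 234.]
scene bore call 0.68 [0.4986 0.189  0.071 ] [284. 235.]
scene bore call 0.8 [0.4863 0.208  0.0821] [292. 234.]
scene lens call 0.66 [ 0.4624 -0.4016  0.3209] [156.  96.]
scene focus call 0.61 [ 0.4616 -0.4069  0.3207] [155.  95.]
scene camera call 0.63 [ 0.4465 -0.4487  0.2682] [154. 103.]Traceback (most recent call last):
  File "<stdin>", line 9, in <module>
ValueError: it knows: ball, bore, calliper, camera, focus, jaw_post, lens, part_center, plate, ring_gauge, screwdriver, spindle, vise_seat
```

```bash
python3 - <<'E'
from h import *
np.set_printoptions(precision=4,suppress=True)
S={}
for n in ['scene','top']:
    s=snap(n);S[n]=s
    P=cloud(s); np.savez(n+'.npz',P=P,c=s['color'])
    c=s['color']; hsv=cv2.cvtColor(c,cv2.COLOR_RGB2HSV)
    near=np.hypot(P[...,0]-.48,P[...,1]-.23)<.13
    red=near&((hsv[...,0]<6)|(hsv[...,0]>174))&(hsv[...,1]>150)
    gold=near&(hsv[...,0]>9)&(hsv[...,0]<25)&(hsv[...,1]>150)
    for nm,m in(('red',red),('gold',gold)):
        p=P[m]; 
        if len(p): print(n,nm,len(p),p.mean(0),p.min(0),p.max(0)); t=p[p[:,2]>np.percentile(p[:,2],97)-.006]; print('  top',len(t),t.mean(0),cv2.minAreaRect((t[:,:2]*1000).astype(np.float32)))
    # vise footprint: points above 20mm
    m=near&(P[...,2]>.02)&(P[...,2]<.06); print(cv2.minAreaRect((P[m][:,:2]*1000).astype(np.float32)),m.sum())
def two(a,b,f):
    a,b=[cv2.resize(x,(400,364),interpolation=cv2.INTER_CUBIC) for x in (a,b)]
    cv2.imwrite('pics/'+f,cv2.cvtColor(np.hstack([a,b]),cv2.COLOR_RGB2BGR))
two(S['scene']['color'][195:295,235:345],S['top']['color'][150:230,160:250],'crop1.png')
two(S['scene']['color'][70:170,120:230],S['top']['color'][160:250,350:450],'crop2.png')
E
```

```text
scene red 51 [0.5014 0.2668 0.0771] [0.4906 0.2593 0.0564] [0.5081 0.2729 0.0909]
  top 20 [0.4987 0.2656 0.088 ] ((498.6217956542969, 264.126953125), (15.474698066711426, 11.68465805053711), 34.7415657043457)
scene gold 434 [0.4829 0.2065 0.0756] [ 0.3716  0.1673 -0.0027] [0.51   0.2292 0.1026]
  top 158 [0.4764 0.2037 0.0987] ((475.4284973144531, 202.97207641601562), (34.02384948730469, 58.221073150634766), 69.854248046875)
((488.2545166015625, 233.89427185058594), (201.23529052734375, 81.1666030883789), 72.29431915283203) 1238
top red 14 [0.4941 0.2597 0.09  ] [0.4877 0.254  0.0846] [0.4991 0.2657 0.0937]
  top 11 [0.4937 0.2593 0.0913] ((493.17242431640625, 259.3311767578125), (10.89760971069336, 10.816086769104004), 3.134685754776001)
top gold 196 [0.4719 0.1962 0.0859] [0.4439 0.1717 0.0383] [0.5032 0.2303 0.1098]
  top 87 [0.4731 0.1992 0.1019] ((474.080322265625, 199.62283325195312), (33.238914489746094, 49.3905029296875), 71.52001190185547)
((485.6463317871094, 231.11378479003906), (200.95550537109375, 79.05049133300781), 72.5022964477539) 950
```

View pics/crop1.png

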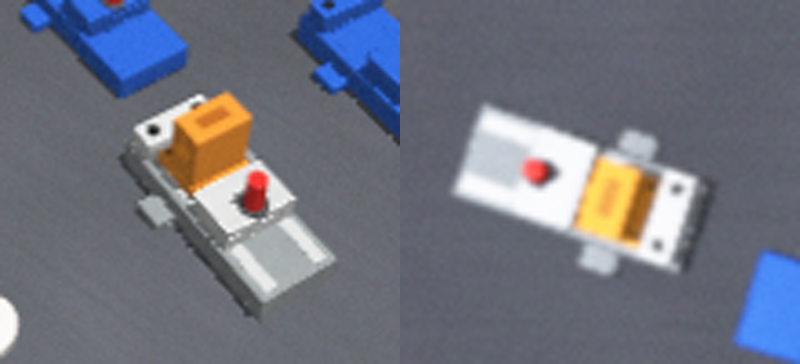

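View pics/crop2.png

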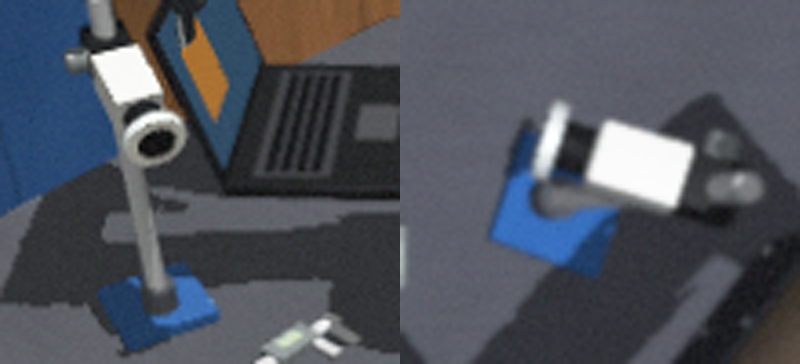

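The crop confirms it: the grey vise holds the upright gold part, with its red post at scene px ~(304,247). Next I'll measure the camera stand's pose so the swing can clear it.

```bash
python3 - <<'E'
import numpy as np,cv2
np.set_printoptions(precision=4,suppress=True)
for n in ['scene','top']:
    d=np.load(n+'.npz');P=d['P'];hsv=cv2.cvtColor(d['c'],cv2.COLOR_RGB2HSV)
    near=(P[...,0]>.3)&(P[...,0]<.62)&(P[...,1]<-.3)&(P[...,1]>-.65)
    b=near&(hsv[...,0]>100)&(hsv[...,0]<125)&(hsv[...,1]>130)&(P[...,2]>.006)&(P[...,2]<.03)
    if b.sum()>5: print(n,'base',b.sum(),P[b].mean(0),cv2.minAreaRect((P[b][:,:2]*1000).astype(np.float32)))
    m=near&(P[...,2]>.2)&(P[...,2]<.45)
    if n=='scene': u=np.indices(m.shape); m&=(u[1]<230)
    p=P[m]; print(n,'head',m.sum(),p.min(0),p.max(0),p[np.argmax(p[:,2])])
    w=m&(hsv[...,1]<60)&(hsv[...,2]>190)
    print(n,'white',w.sum()); 
    if n=='top':
        t=P[w]; print(t.mean(0)); print(np.round(t[::6],3))
E
```

```text
scene base 344 [ 0.4358 -0.4767  0.0159] ((427.5649719238281, -486.5354309082031), (119.01614379882812, 108.24466705322266), 70.3171615600586)
scene head 1182 [ 0.3001 -0.6493  0.2005] [ 0.4994 -0.3478  0.4498] [ 0.3238 -0.5777  0.4498]
scene white 226
top base 454 [ 0.4072 -0.4762  0.0179] ((422.72332763671875, -487.31243896484375), (110.14456176757812, 104.05034637451172), 70.0340805053711)
top head 954 [ 0.3335 -0.6009  0.2057] [ 0.4957 -0.3532  0.4475] [ 0.3335 -0.6009  0.4475]
top white 418
[ 0.4517 -0.413   0.3323]
[[ 0.492 -0.369  0.312]
 [ 0.485 -0.366  0.319]
 [ 0.479 -0.362  0.313]
 [ 0.477 -0.363  0.304]
 [ 0.476 -0.403  0.327]
 [ 0.473 -0.36   0.319]
 [ 0.473 -0.406  0.327]
 [ 0.473 -0.421  0.333]
 [ 0.47  -0.398  0.324]
 [ 0.47  -0.414  0.328]
 [ 0.47  -0.428  0.337]
 [ 0.467 -0.397  0.325]
 [ 0.467 -0.412  0.333]
 [ 0.467 -0.429  0.336]
 [ 0.464 -0.358  0.315]
 [ 0.464 -0.404  0.324]
 [ 0.464 -0.417  0.335]
 [ 0.464 -0.436  0.333]
 [ 0.464 -0.449  0.344]
 [ 0.461 -0.397  0.326]
 [ 0.461 -0.413  0.33 ]
 [ 0.461 -0.429  0.335]
 [ 0.461 -0.443  0.346]
 [ 0.457 -0.355  0.32
[... 407 characters left out ...]
38]
 [ 0.449 -0.447  0.343]
 [ 0.446 -0.389  0.329]
 [ 0.446 -0.407  0.331]
 [ 0.446 -0.423  0.336]
 [ 0.446 -0.439  0.339]
 [ 0.443 -0.39   0.32 ]
 [ 0.443 -0.404  0.329]
 [ 0.443 -0.42   0.334]
 [ 0.443 -0.436  0.341]
 [ 0.443 -0.452  0.345]
 [ 0.44  -0.402  0.327]
 [ 0.44  -0.417  0.335]
 [ 0.44  -0.433  0.34 ]
 [ 0.44  -0.45   0.342]
 [ 0.437 -0.403  0.332]
 [ 0.437 -0.42   0.334]
 [ 0.437 -0.437  0.338]
 [ 0.434 -0.396  0.327]
 [ 0.434 -0.411  0.335]
 [ 0.434 -0.427  0.34 ]
 [ 0.434 -0.441  0.348]
 [ 0.431 -0.411  0.333]
 [ 0.431 -0.427  0.339]
 [ 0.431 -0.441  0.347]
 [ 0.428 -0.424  0.339]
 [ 0.428 -0.44   0.344]
 [ 0.425 -0.429  0.342]
 [ 0.425 -0.446  0.343]
 [ 0.422 -0.442  0.345]]
```

View pics/wrist0.png

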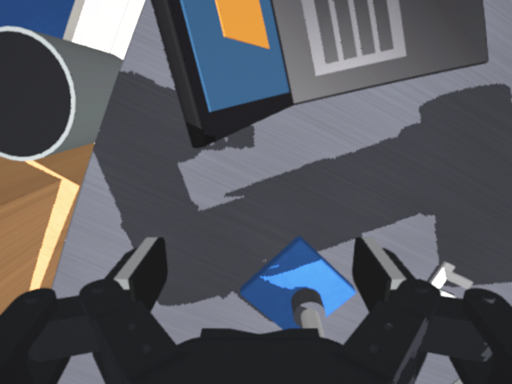

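```bash
cat >> h.py <<'E'
def delta(pos,rotm=None,rpy=None,frm=None):
    o=robot.get_obs(); Rt=R.from_euler('xyz',o['ee_rot'],degrees=True); p=np.array(o['position'])
    T=R.from_euler('xyz',rpy,degrees=True) if rpy is not None else (R.from_matrix(rotm) if rotm is not None else Rt)
    d=Rt.inv().apply(np.array(pos)-p)*100
    return d.round(2),np.degrees((Rt.inv()*T).as_rotvec()).round(2)
E
python3 - <<'E'
from h import *
for p,r in [([.289,-.61,.46],[180,0,-154.7]),([.42,-.2,.46],[180,0,-130]),([.496,.261,.22],[180,0,-107.6])]:
    print(*delta(p,rpy=r))
s=snap('wrist');Rm=cv2.Rodrigues(np.array(s['rvec']))[0];C=-Rm.T@np.array(s['tvec']).ravel();o=robot.get_obs()
Rt=R.from_euler('xyz',o['ee_rot'],degrees=True)
print(Rt.inv().apply(C-o['position']),Rt.inv().as_matrix()@Rm.T)
E
```

```text
[ -0.05  -0.   -21.17] [ 0.   -0.    0.01]
[-29.42  31.46 -21.17] [  0.    -0.   -24.69]
[-56.    69.89   2.83] [  0.    -0.   -47.09]
[ 0.06872115 -0.00025406 -0.12625085] [[-6.43397437e-04 -9.62263846e-01 -2.72117394e-01]
 [ 9.99999273e-01 -3.41517961e-04 -1.15673084e-03]
 [ 1.02014729e-03 -2.72117941e-01  9.62263366e-01]]
```

Emit:
jog_arm --steps '[0,0,-5,0,0,0,8.5,0,0,-10,0,0,0,8.5,0,0,-15,0,0,0,8.5,0,0,-21,0,0,0,8.5,-4,4,-21,0,0,-4,8.5,-8,8.5,-21,0,0,-8,8.5,-12,13,-21,0,0,-12,8.5,-17,18,-21,0,0,-16,8.5,-22,23,-21,0,0,-20,8.5,-26,27,-21,0,0,-23,8.5,-29.4,31.5,-21,0,0,-25,8.5,-29.4,31.5,-21,0,0,-25,8.5]'

```text
t: 2.95
position: [0.4107, -0.2284, 0.4586]
ee_rot: [-180.0, 0.0, -129.6]
wrist_force: [1.9, -0.1, -0.4]
opening: 0.0851
```

```bash
python3 - <<'E'
from h import *
o=robot.get_obs();print(o['t'],o['qpos'])
for p,r in [([.47,.1,.40],[180,0,-115]),([.496,.261,.22],[180,0,-107.6])]:
    print(*delta(p,rpy=r))
E
```

```text
2.95 [-4.98799955e+00 -3.30030383e+00 -1.38437080e+00 -1.48887656e-03
 -9.18638770e+01 -3.46352735e+01]
[-29.07  16.38   5.86] [ -0.05   0.03 -14.62]
[-43.12  24.66  23.86] [-5.000e-02  2.000e-02 -2.202e+01]
```

Emit:
jog_arm --steps '[-5,3,1,0,0,-3,8.5,-10,6,2,0,0,-6,8.5,-15,9,3,0,0,-9,8.5,-20,12,4,0,0,-12,8.5,-25,14.5,6,0,0,-14,8.5,-30,17,10,0,0,-16,8.5,-35,20,14,0,0,-18,8.5,-39,22,18,0,0,-20,8.5,-43.1,24.7,21,0,0,-22,8.5,-43.1,24.7,23.9,0,0,-22,8.5,-43.1,24.7,23.9,0,0,-22,8.5]'

```text
t: 4.05
position: [0.4933, 0.2489, 0.2333]
ee_rot: [-179.9, 0.1, -107.6]
wrist_force: [0.3, -0.2, 0.3]
opening: 0.0849
```

```bash
cat > m.py <<'E'
from h import *
import sys
np.set_printoptions(precision=4,suppress=True)
s=snap('wrist',sys.argv[1]); P=cloud(s);hsv=cv2.cvtColor(s['color'],cv2.COLOR_RGB2HSV)
print(robot.get_obs()['position'],robot.get_obs()['ee_rot'],robot.get_obs()['t'])
for q in ['jaw_post','part_center','bore','vise_seat']:
    for d in robot.spot_point('wrist',q)[:2]: print(q,round(d['p'],2),c2w(s,d['centre'])[0])
red=((hsv[...,0]<6)|(hsv[...,0]>174))&(hsv[...,1]>150)
gold=(hsv[...,0]>9)&(hsv[...,0]<25)&(hsv[...,1]>150)
for nm,m in(('red',red),('gold',gold)):
    p=P[m]
    if len(p)<10: continue
    z=np.percentile(p[:,2],95); t=p[abs(p[:,2]-z)<.004]; print(nm,len(p),'top z',z,len(t),cv2.minAreaRect((t[:,:2]*1000).astype(np.float32)),t.mean(0))
m=(P[...,2]>.025)&(P[...,2]<.058)&(np.hypot(P[...,0]-.487,P[...,1]-.232)<.115)&~gold&~red
print('vise',cv2.minAreaRect((P[m][:,:2]*1000).astype(np.float32)))
E
python3 m.py w1.png
```

```text
[0.492  0.2513 0.2262] [ 179.7924   -0.2704 -107.5772] 4.1
jaw_post 0.91 [0.2659 0.294  0.0726]
bore 0.84 [0.4973 0.1961 0.0723]
vise_seat 0.79 [0.2428 0.2398 0.0304]
red 855 top z 0.09131254837327074 352 ((385.91766357421875, 277.3308410644531), (15.99185562133789, 238.90855407714844), 82.31332397460938) [0.4407 0.2695 0.0902]
gold 4520 top z 0.10175162672084946 2935 ((474.6982116699219, 201.65504455566406), (33.60735321044922, 55.42899703979492), 72.429443359375) [0.4746 0.2012 0.1007]
vise ((486.52642822265625, 232.2066650390625), (200.15354919433594, 80.6032943725586), 72.40470886230469)
```

View pics/w1.png

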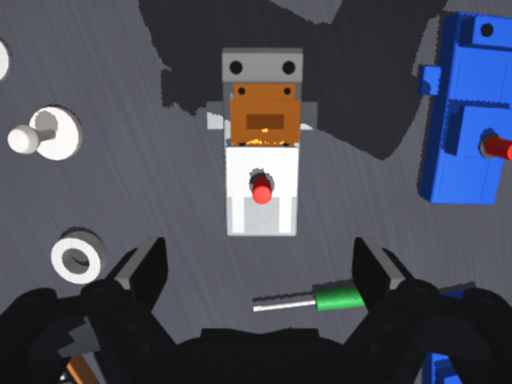

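```bash
python3 - <<'E'
from h import *
s=snap('wrist'); P=cloud(s);hsv=cv2.cvtColor(s['color'],cv2.COLOR_RGB2HSV)
red=((hsv[...,0]<6)|(hsv[...,0]>174))&(hsv[...,1]>150)&(np.hypot(P[...,0]-.496,P[...,1]-.262)<.04)
p=P[red]; t=p[p[:,2]>.088]; print(len(p),len(t),p[:,2].max()); print(cv2.minEnclosingCircle((t[:,:2]*1000).astype(np.float32)),t.mean(0))
c=t.mean(0)
print(np.dot(c[:2]-[.4765,.2008],[.302,.953]),np.dot(c[:2]-[.4765,.2008],[.953,-.302]))
a=np.radians(72.4);y=np.array([np.cos(a),np.sin(a)])
print(robot.get_obs()['qpos'])
for z in (.13,.080): print(delta([c[0],c[1],z],rpy=[180,0,-107.6]))
E
```

```text
396 256 0.09223050467451982
((496.4212341308594, 262.607177734375), 8.327853202819824) [0.49628185 0.26219549 0.09058766]
0.06448401710785696 0.0003106619683310516
[ 46.95734929   9.4592954  -16.23318357   0.07339602 -64.19723546
 -64.61105997]
(array([-1.52,  0.23, 10.52]), array([-0.11,  0.07, -0.02]))
(array([-1.51,  0.24, 15.52]), array([-0.11,  0.07, -0.02]))
```

Emit:
jog_arm --steps '[-0.8,0.1,4,0,0,0,5,-1.5,0.2,8,0,0,0,5,-1.5,0.2,11,0,0,0,5,-1.5,0.2,13.5,0,0,0,5,-1.5,0.2,15,0,0,0,5,-1.5,0.2,15.8,0,0,0,5,-1.5,0.2,15.8,0,0,0,5]'

```text
t: 5.05
position: [0.4969, 0.2615, 0.0776]
ee_rot: [-179.9, 0.1, -107.7]
wrist_force: [-0.0, 0.0, -0.0]
opening: 0.0498
```

Emit:
jog_arm --steps '[0,0,0.1,0,0,0,1,0,0,0.1,0,0,0,1,0,0,0.1,0,0,0,1,0,0,0.1,0,0,0,1,0,0,0.1,0,0,0,1,0,0,0.1,0,0,0,1,0,0,0.1,0,0,0,1,0,0,0.1,0,0,0,1]'

```text
t: 5.85
position: [0.4959, 0.2623, 0.0782]
ee_rot: [-179.9, 0.2, -107.7]
wrist_force: [-10.0, 3.3, 10.6]
opening: 0.0164
```

```bash
python3 - <<'E'
from h import *
a=np.radians(72.4);y=np.array([np.cos(a),np.sin(a),0])
o=robot.get_obs(); print(o['position'],o['opening'],o['wrist_force'],o['t']); print(delta(o['position']+.038*y))
E
```

```text
[0.49592874 0.2622599  0.07816932] 0.016372281686711985 [-10.02568431   3.32441682  10.55777738] 5.85
(array([-3.8 ,  0.  ,  0.01]), array([0., 0., 0.]))
```

Emit:
jog_arm --steps '[-0.5,0,0,0,0,0,1,-1,0,0,0,0,0,1,-1.5,0,0,0,0,0,1,-2,0,0,0,0,0,1,-2.5,0,0,0,0,0,1,-3,0,0,0,0,0,1,-3.4,0,0,0,0,0,1,-3.7,0,0,0,0,0,1,-3.7,0,0,0,0,0,1]'

```text
t: 6.75
position: [0.507, 0.2974, 0.0783]
ee_rot: [-179.9, 0.1, -107.7]
wrist_force: [-1.9, -4.9, 0.2]
opening: 0.0163
```

Emit:
jog_arm --steps '[-0.1,0,0,0,0,0,1,-0.2,0,0,0,0,0,1,-0.3,0,0,0,0,0,1,-0.3,0,0,0,0,0,1]'

```text
t: 7.15
position: [0.5069, 0.2975, 0.0782]
ee_rot: [180.0, -0.2, -107.7]
wrist_force: [-1.8, -14.0, 4.4]
opening: 0.0159
```

Emit:
jog_arm --steps '[-0.3,0,0,0,0,0,1,-0.6,0,0,0,0,0,1,-0.6,0,0,0,0,0,1]'

```text
t: 7.45
position: [0.507, 0.2976, 0.0781]
ee_rot: [179.9, -0.8, -107.7]
wrist_force: [-2.6, -24.6, 12.1]
opening: 0.0161
```

Emit:
jog_arm --steps '[0,0,0,0,0,0,4,0,0,0,0,0,0,4.5,0,0,0,0,0,0,5,0,0,0,0,0,0,5,0,0,-3,0,0.6,0,5,0,0,-6,0,0.6,0,6,0,0,-10,0,0.6,0,8.5,4,0,-14,0,0.6,0,8.5,4,0,-14,0,0.6,0,8.5]'

```text
t: 8.35
position: [0.4966, 0.2613, 0.2237]
ee_rot: [-179.9, -1.0, -107.7]
wrist_force: [-0.8, 0.9, 0.3]
opening: 0.085
```

```bash
python3 m.py w2.png; python3 - <<'E'
from h import *
s=snap('wrist'); P=cloud(s);hsv=cv2.cvtColor(s['color'],cv2.COLOR_RGB2HSV)
red=((hsv[...,0]<6)|(hsv[...,0]>174))&(hsv[...,1]>150)&(np.hypot(P[...,0]-.507,P[...,1]-.298)<.04)
t=P[red]; t=t[t[:,2]>.086]; c=t.mean(0); print(c,np.dot(c[:2]-[.4765,.2008],[.302,.953]))
print(delta([.4747,.2017,.22],rpy=[180,0,-17.6]))
E
```

```text
[0.4963 0.2613 0.2224] [-179.965    -1.0379 -107.7354] 8.4
jaw_post 0.71 [0.2643 0.2933 0.075 ]
jaw_post 0.58 [0.5074 0.3034 0.0746]
bore 0.7 [0.4983 0.196  0.0745]
vise_seat 0.84 [0.2426 0.2384 0.031 ]
red 801 top z 0.09126410841881911 283 ((507.4940185546875, 297.8111267089844), (16.722824096679688, 15.893321990966797), 88.33625030517578) [0.5075 0.2973 0.0904]
gold 4520 top z 0.10179661297775598 3275 ((474.3138427734375, 201.3103485107422), (34.145870208740234, 55.98277282714844), 72.20158386230469) [0.4744 0.2011 0.1007]
vise ((486.6893310546875, 232.23171997070312), (199.08596801757812, 80.9735107421875), 72.0672378540039)
[0.5073251  0.29694845 0.09026173] 0.10093864752346468
(array([ 6.33,  0.15, -0.12]), array([  1.31,  -1.  , -90.12]))
```

View pics/w2.png

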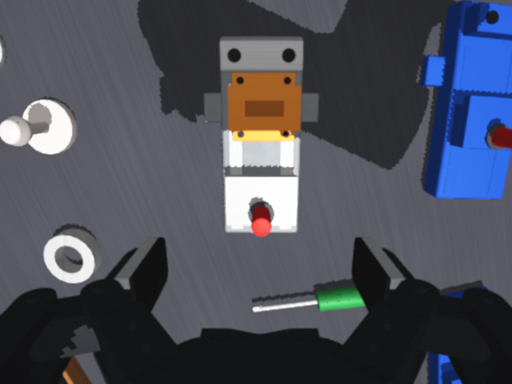

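Emit:
jog_arm --steps '[0.5,0,0,0,0,8,7,1,0,0,0,0,16,7,1.5,0,0,0,0,24,7,2,0,0,0,0,32,7,2.5,0,0,0,0,40,7,3,0,0,0,0,48,7,3.6,0,0,0,0,56,7,4.2,0,0,0,0,64,7,4.8,0,0,0,0,72,7,5.4,0,0,0,0,80,7,6.3,0.1,0,0,0,88,7,6.3,0.1,0,0,0,90,7]'

```text
t: 9.85
position: [0.4746, 0.2014, 0.2174]
ee_rot: [-178.4, -0.3, 162.0]
wrist_force: [0.3, -0.0, -0.3]
opening: 0.0699
```

```bash
python3 m.py w3.png;python3 -c "
from h import *
print(robot.get_obs()['qpos'],delta([.4745,.2014,.20],rpy=[180,0,-17.7]))"
```

```text
[0.4749 0.2017 0.2175] [-178.4128   -0.2603  162.0397] 9.9
jaw_post 0.98 [0.5071 0.3023 0.0748]
jaw_post 0.94 [0.3828 0.0202 0.0699]
bore 0.64 [0.4988 0.1966 0.0714]
vise_seat 0.97 [ 0.3605 -0.0381  0.0327]
red 1249 top z 0.09152796568199689 604 ((443.3927001953125, 160.53524780273438), (319.6960754394531, 16.003250122070312), 65.15708923339844) [0.4475 0.1693 0.0905]
gold 4571 top z 0.10182246448242928 2839 ((474.3856201171875, 201.63040161132812), (33.8990478515625, 55.47924041748047), 71.97119140625) [0.4735 0.2019 0.1008]
vise ((486.36334228515625, 232.1866455078125), (200.26051330566406, 79.55655670166016), 72.30574798583984)
[  45.2070231     7.62188303  -21.05796806    0.55269325  -62.79861101
 -153.09375795] (array([ 0.04, -0.04,  1.81]), array([   0.37,   -2.42, -179.91]))
```

View pics/w3.png

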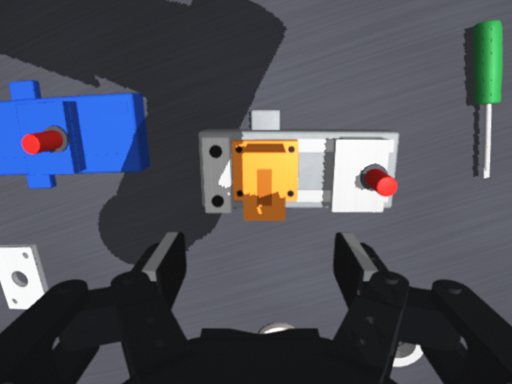

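I turned the opposite way from what I computed, which leaves joint 6 at -153° with no room for the presenting turn. Turning back the other way.

Emit:
jog_arm --steps '[0,0,0,0,0,-8.5,7,0,0,0,0,0,-17,7,0,0,0,0,0,-25.5,7,0,0,0,0,0,-34,7,0,0,0,0,0,-42.5,7,0,0,0,0,0,-51,7,0,0,0,0,0,-59.5,7,0,0,0,0,0,-68,7,0,0,0,0,0,-76.5,7,0,0,0,0,0,-85,7,0,0,0,0,0,-93.5,7,0,0,0,0,0,-100,7]'

```text
t: 11.3
position: [0.4753, 0.2023, 0.2178]
ee_rot: [179.5, -1.5, -97.2]
wrist_force: [-0.5, -0.2, 0.1]
opening: 0.0701
```

```bash
python3 -c "
from h import *
print(robot.get_obs()['qpos'],robot.get_obs()['ee_rot'],delta([.4745,.2014,.20],rpy=[180,0,-17.7]))"
```

```text
[ 45.22197428   7.6660123  -21.04640797   0.55188828 -62.79316042
 -52.69774454] [179.47187596  -1.49181884 -97.21011805] (array([0.06, 0.05, 1.78]), array([  1.48,  -0.88, -79.51]))
```

Emit:
jog_arm --steps '[0,0,0.1,0.2,-0.1,-8,7,0,0,0.3,0.3,-0.2,-16,7,0,0,0.5,0.5,-0.3,-24,7,0,0,0.7,0.6,-0.4,-32,7,0,0,0.9,0.8,-0.5,-40,7,0,0,1.1,0.9,-0.6,-48,7,0,0,1.3,1.1,-0.7,-56,7,0.1,0,1.5,1.2,-0.8,-64,7,0.1,0,1.6,1.4,-0.9,-72,7,0.1,0,1.8,1.5,-0.9,-79.5,7,0.1,0,1.8,1.5,-0.9,-79.5,7]'

```text
t: 12.4
position: [0.4748, 0.2009, 0.1993]
ee_rot: [180.0, 0.0, -17.6]
wrist_force: [0.1, -0.0, 0.8]
opening: 0.0698
```

```bash
python3 m.py w4.png;python3 -c "
from h import *
print(robot.get_obs()['qpos'],delta([.4745,.2015,.074],rpy=[180,0,-17.7]))"
```

```text
[0.4749 0.201  0.1994] [179.9929   0.0209 -17.8292] 12.45
jaw_post 0.96 [0.382  0.0216 0.0721]
jaw_post 0.6 [0.5063 0.3028 0.0722]
part_center 0.27 [ 0.4803  0.4391 -0.0034]
bore 0.9 [0.5005 0.1944 0.0699]
vise_seat 0.88 [ 0.3646 -0.0411  0.0325]
red 1361 top z 0.0912274765979096 627 ((445.0101318359375, 160.10792541503906), (320.0843200683594, 16.82105255126953), 65.302734375) [0.4499 0.1711 0.0902]
gold 4586 top z 0.10170667255069549 3141 ((474.3736572265625, 201.5440673828125), (34.10768127441406, 56.36536407470703), 72.33870697021484) [0.4757 0.2004 0.1007]
vise ((486.23870849609375, 232.01895141601562), (199.95616149902344, 80.98625946044922), 72.19486236572266)
[ 4.47622718e+01  7.76379326e+00 -2.32378928e+01 -1.58134538e-02
 -5.89761886e+01  2.74181382e+01] (array([-0.06, -0.03, 12.58]), array([-0.03,  0.  , -0.13]))
```

View pics/w4.png

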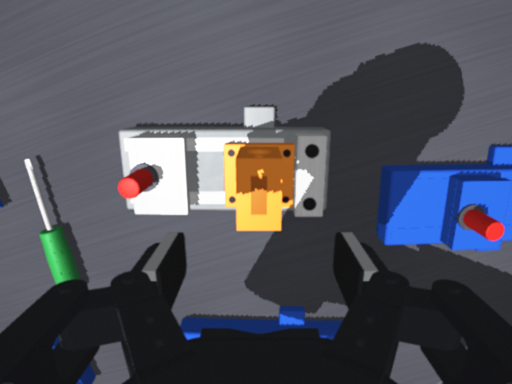

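```bash
python3 - <<'E'
from h import *
s=snap('scene'); p=[.4745,.2015,.065]; u,v=proj(s,p)[0].astype(int); print(u,v)
a=s['color'][v-25:v+25,u-25:u+25]
w=cv2.imread('pics/w4.png')[120:240,200:320]
o=np.hstack([cv2.resize(cv2.cvtColor(a,4),(400,400),interpolation=2),cv2.resize(w,(400,400),interpolation=2)])
cv2.imwrite('pics/c3.png',o)
x=np.array([.953,-.302,0])
for q in (p+.028*x+[0,0,.006],p-.028*x): print(proj(s,q)[0]-[u-25,v-25])
E
```

```text
291 233
[18.73004779 28.26913766]
[33.03979296 22.03026021]
```

View pics/c3.png

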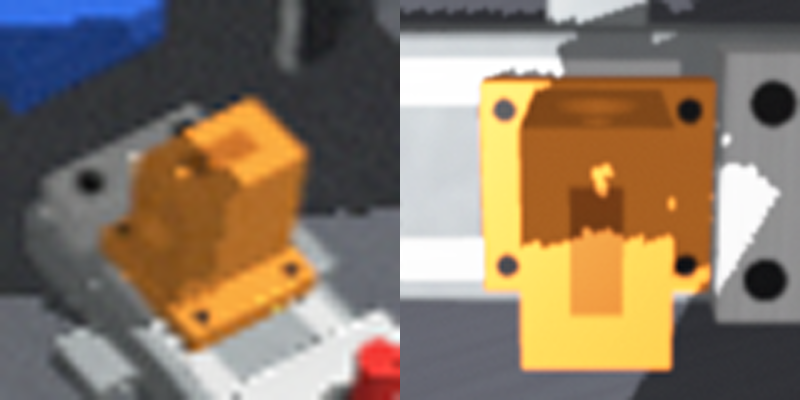

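Emit:
jog_arm --steps '[0,0,4,0,0,0,7,0,0,7.5,0,0,0,7,0,0,10,0,0,0,7,0,0,12,0,0,0,7,0,0,12.6,0,0,0,7,0,0,12.6,0,0,0,7]'

```text
t: 13.3
position: [0.4748, 0.2008, 0.0733]
ee_rot: [179.9, 0.0, -17.8]
wrist_force: [0.4, 0.4, -0.2]
opening: 0.0703
```

Emit:
jog_arm --steps '[0,0,0,0,0,0,5,0,0,0,0,0,0,2,0,0,0,0,0,0,2,0,0,0,0,0,0,2,0,0,0,0,0,0,2,0,0,0,0,0,0,2,0,0,0,0,0,0,2,0,0,0,0,0,0,2]'

```text
t: 14.1
position: [0.4755, 0.2015, 0.0745]
ee_rot: [-180.0, -0.0, -17.8]
wrist_force: [-1.0, 1.9, 6.4]
opening: 0.0334
```

Emit:
jog_arm --steps '[0,0,-1,0,0,0,2,0,0,-3,0,0,0,2,0,0,-6,0,0,0,2,0,0,-10,0,0,0,2,0,0,-14,0,0,0,2,0,0,-18,0,0,0,2,0,0,-18,0,0,0,2,0,0,-18,0,0,0,2]'

```text
t: 14.9
position: [0.4749, 0.2013, 0.2553]
ee_rot: [-179.8, -0.0, -17.8]
wrist_force: [-0.5, -0.2, -4.5]
opening: 0.0335
```

```bash
python3 - <<'E'
from h import *
np.set_printoptions(precision=4,suppress=True)
o=robot.get_obs(); print(o['position'],o['ee_rot'],o['opening'],o['wrist_force'],o['qpos'])
Rt=R.from_euler('xyz',o['ee_rot'],degrees=True)
s=snap('wrist','w5.png'); P=cloud(s);hsv=cv2.cvtColor(s['color'],cv2.COLOR_RGB2HSV)
for q in ['bore','part_center']:
    for d in robot.spot_point('wrist',q)[:2]: print(q,d['p'],Rt.inv().apply(c2w(s,d['centre'])[0]-o['position']))
gold=(hsv[...,0]>9)&(hsv[...,0]<25)&(hsv[...,1]>150)
T=Rt.inv().apply(P[gold]-o['position']); t=T[(np.abs(T)<.06).all(1)]
z=np.percentile(t[:,2],3);print('topz',z,len(t)); k=t[abs(t[:,2]-z)<.004]; print(cv2.minAreaRect((k[:,:2]*1000).astype(np.float32)),len(k))
A=np.c_[k[:,:2],np.ones(len(k))]; print(np.linalg.lstsq(A,k[:,2],rcond=None)[0])
z=np.percentile(t[:,2],98);print(z)
E
```

```text
[0.4749 0.2013 0.2553] [-179.8476   -0.0428  -17.8305] 0.033518127782041225 [-0.5258 -0.2093 -4.4858] [ 44.7749   5.0928 -18.5989  -0.0351 -66.1534  27.4088]
bore 0.61 [ 0.0231 -0.0025  0.0026]
topz -0.027165958816562245 15590
((4.966194152832031, 0.04980659484863281), (34.34739303588867, 45.51850128173828), 89.90180206298828) 9772
[ 0.009  -0.0007 -0.0262]
0.03451244523743272
```

View pics/w5.png

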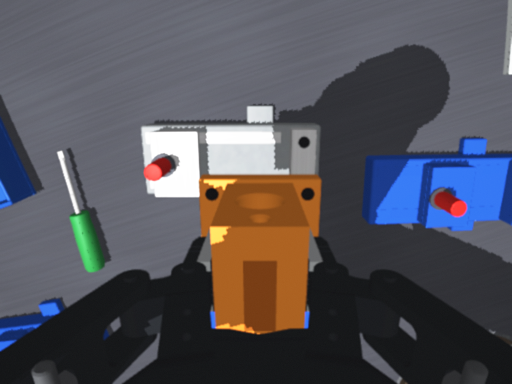

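```bash
python3 - <<'E'
from h import *
for p in ([.50,.0,.40],[.505,-.15,.47],[.497,-.287,.47]): print(delta(p,rpy=[180,0,-110]))
E
```

```text
(array([  8.57,  18.34, -14.68]), array([ 1.200e-01, -1.000e-02,  9.218e+01]))
(array([ 13.63,  32.48, -21.67]), array([ 1.200e-01, -1.000e-02,  9.218e+01]))
(array([ 17.06,  45.76, -21.65]), array([ 1.200e-01, -1.000e-02,  9.218e+01]))
```

Emit:
jog_arm --steps '[0.5,1,-2,0,0,8,2,1,2,-4,0,0,16,2,2,4,-6,0,0,24,2,3,6,-8,0,0,32,2,4,8.5,-10,0,0,40,2,5,11,-12,0,0,48,2,6,13.5,-13.5,0,0,56,2,7.5,16,-15,0,0,64,2,9,19,-17,0,0,72,2,10.5,23,-19,0,0,80,2,12,27,-21,0,0,88,2,13.6,31,-21.7,0,0,92,2]'

```text
t: 16.25
position: [0.5094, -0.1376, 0.4711]
ee_rot: [179.9, -0.1, -110.1]
wrist_force: [0.9, -0.2, -4.0]
opening: 0.0337
```

```bash
python3 - <<'E'
from h import *
o=robot.get_obs(); print(o['t'],o['position'],o['ee_rot'],o['qpos'])
print(delta([.497,-.287,.47],rpy=[180,0,-110]))
E
```

```text
16.25 [ 0.50937618 -0.13758588  0.47107358] [ 1.79949549e+02 -1.04932647e-01 -1.10104605e+02] [ 6.25267602e+00  2.77815515e+00  6.17143000e+00  7.17583412e-02
 -9.34850649e+01 -2.63530227e+01]
(array([14.46, -3.97,  0.13]), array([ 0.05, -0.1 , -0.1 ]))
```

Emit:
jog_arm --steps '[3,-0.8,0,0,0,0,2,6,-1.6,0,0,0,0,2,9,-2.4,0,0,0,0,2,12,-3.2,0,0,0,0,2,14.5,-4,0,0,0,0,2,14.5,-4,0,0,0,0,2,14.5,-4,0,0,0,0,2,14.5,-4,0,0,0,0,2]'

```text
t: 17.05
position: [0.4972, -0.287, 0.4704]
ee_rot: [179.9, -0.1, -110.1]
wrist_force: [-0.3, 0.4, -3.2]
opening: 0.0331
```

```bash
cat > cam.py <<'E'
from h import *
import sys
np.set_printoptions(precision=4,suppress=True)
o=robot.get_obs(); print(o['t'],o['position'],o['ee_rot'],o['dq'].round(2))
s=snap('wrist',sys.argv[1]); P=cloud(s); np.savez(sys.argv[1]+'.npz',P=P,c=s['color'])
hsv=cv2.cvtColor(s['color'],cv2.COLOR_RGB2HSV)
for q in ['lens','focus','camera']:
    for d in robot.spot_point('wrist',q)[:2]: w=c2w(s,d['centre'])[0];print(q,round(d['p'],2),w,proj(s,w)[0].round())
b=(hsv[...,0]>100)&(hsv[...,0]<125)&(hsv[...,1]>130)&(P[...,2]>.010)&(P[...,2]<.03)&(np.hypot(P[...,0]-.425,P[...,1]+.487)<.12)
print('base',b.sum(),cv2.minAreaRect((P[b][:,:2]*1000).astype(np.float32)) if b.sum()>9 else 0)
m=(P[...,2]>.3)&(P[...,2]<.36)&(hsv[...,1]<60)&(P[...,1]<-.375)
print('box',m.sum(),cv2.minAreaRect((P[m][:,:2]*1000).astype(np.float32)) if m.sum()>9 else 0)
E
python3 cam.py w6.png
```

```text
17.05 [ 0.4972 -0.287   0.4704] [ 179.8523   -0.1046 -110.0905] [ 0.56 -0.59  0.27  0.15 -0.14  0.06]
lens 0.89 [ 0.4689 -0.3665  0.2888] [259.  82.]
base 125 ((433.31512451171875, -471.0825500488281), (70.80426788330078, 108.01025390625), 70.7238540649414)
box 3823 ((463.1636047363281, -395.065673828125), (59.67304611206055, 53.08252716064453), 69.89175415039062)
```

View pics/w6.png

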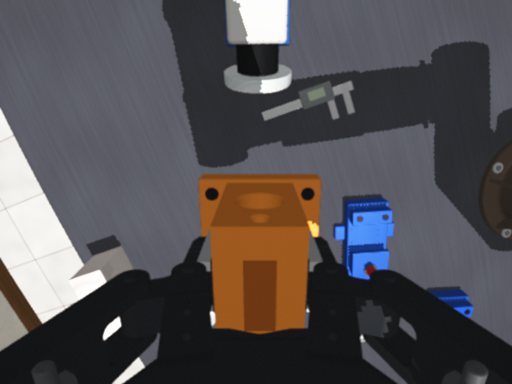

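```bash
python3 - <<'E'
import numpy as np,cv2
np.set_printoptions(precision=4,suppress=True)
d=np.load('w6.png.npz');P=d['P'];hsv=cv2.cvtColor(d['c'],cv2.COLOR_RGB2HSV)
a=np.radians(-110);dx=np.array([np.cos(a),np.sin(a)]);ly=np.array([-dx[1],dx[0]])
O=np.array([.47,-.362])
Q=np.stack([(P[...,:2]-O)@dx,(P[...,:2]-O)@ly,P[...,2]],-1)
m=(Q[...,2]>.22)&(Q[...,2]<.40)&(np.abs(Q[...,1])<.06)&(Q[...,0]>-.03)&(np.indices(P.shape[:2])[0]<100)
for v in range(2,98,5):
    r=m[v]; 
    if r.sum()<3: continue
    q=Q[v][r]; u=np.where(r)[0]; print(v,u.min(),u.max(),'lat',q[:,1].min(),q[:,1].max(),'mid',(q[:,1].min()+q[:,1].max())/2,'x',np.median(q[:,0]),'z',np.median(q[:,2]))
ring=m&(np.indices(P.shape[:2])[0]>60)
q=Q[ring];print('ring',len(q),q.min(0),q.max(0),q.mean(0))
top=q[q[:,2]>np.percentile(q[:,2],98)];print(top.mean(0))
# box top plane
b=m&(np.indices(P.shape[:2])[0]<38)&(hsv[...,1]<60)&(hsv[...,2]>200)
k=Q[b]; A=np.c_[k[:,:2],np.ones(len(k))]
for _ in range(4):
    c=np.linalg.lstsq(A,k[:,2],rcond=None)[0]; r=abs(A@c-k[:,2]); g=r<max(.002,np.percentile(r,80)); A=A[g];k=k[g]
print('plane',c,len(k),np.degrees(np.arctan(c[:2])))
# ring front plane
E
```

```text
2 226 287 lat -0.02122899619056234 0.02509214052133966 mid 0.0019315721653886606 x 0.060851492627071055 z 0.3347789481411173
7 226 287 lat -0.021368373678380657 0.025515823789301534 mid 0.0020737250554604385 x 0.0575615051046585 z 0.3336727526657732
12 226 287 lat -0.021660553179519346 0.025743992986070243 mid 0.0020417199032754484 x 0.0543764293452593 z 0.33194916729225726
17 227 286 lat -0.020937110265657213 0.024961941402465288 mid 0.0020124155684040374 x 0.050947793036556124 z 0.3311554848008605
22 227 286 lat -0.02111468570735454 0.025202439120041515 mid 0.002043876706343487 x 0.04766273083539347 z 0.3295057007548919
27 227 286 lat -0.021296125477266743 0.0255135941831101 mid 0.002108734352921679 x 0.04420152752311729 z 0.32840698599761453
32 228 286 lat -0.021433511095091215 0.024907652470406574 mid 0.0017370706876576793 x 0.040668661723691116 z 0.3274358000673176
37 228 286 lat -0.021664821160620924 0.02505498611004127 mid 0.0016950824747101727 x 0.037212404001414685 z 0.3256987898398896
42 229 283 lat -0.019203878602001487 0.024365226345384936 mid 0.0025806738716917244 x 0.03
[... 761 characters left out ...]
12033363317 z 0.3034371117523278
77 224 291 lat -0.02877812009800696 0.03147405175809761 mid 0.0013479658300453237 x 0.007286648867171629 z 0.31132195672313395
82 225 290 lat -0.02764672448848547 0.030538015128503803 mid 0.0014456453200091673 x 0.002818868973009042 z 0.3171879589200598
87 229 285 lat -0.022716401853019888 0.026782608008857303 mid 0.0020331030779187076 x -0.0012243447287526037 z 0.3161698806043873
92 249 264 lat -0.0039793805746910355 0.00880376260681743 mid 0.002412191016063197 x -0.005357288397987283 z 0.31606589889749837
ring 1852 [-0.0054 -0.029   0.2714] [0.022  0.0324 0.3233] [0.0081 0.0015 0.3094]
[0.0024 0.0017 0.3211]
plane [0.3642 0.0145 0.3125] 1636 [20.01   0.832]
```

```bash
cat > ov.py <<'E'
from h import *
def frame(x,lat,z,yaw=-110):
    a=np.radians(yaw);dx=np.array([np.cos(a),np.sin(a),0]);l=np.array([-dx[1],dx[0],0]);a0=np.radians(-110)
    d0=np.array([np.cos(a0),np.sin(a0),0]);l0=np.array([-d0[1],d0[0],0])
    c=np.array([.47,-.362,0])+x*d0+lat*l0+[0,0,z]
    t=np.radians(20); X=dx*np.cos(t)+[0,0,np.sin(t)]; Z=-dx*np.sin(t)+[0,0,np.cos(t)]
    return c,X,l,Z
def circ(f,r=.031,off=0):
    c,X,Y,Z=f; th=np.linspace(0,2*np.pi,73)
    return c+off*X+r*(np.cos(th)[:,None]*Y+np.sin(th)[:,None]*Z)
E
python3 - <<'E'
from ov import *
s=snap('wrist'); out=[]
cal=[('wrist',s,(190,30,130,90)),]
ss=snap('scene');tt=snap('top')
for s,(u0,v0,w,h),k in ((s,(205,40,110,70),7),(ss,(140,80,50,50),8),(tt,(370,170,50,50),8)):
    im=cv2.resize(cv2.cvtColor(s['color'][v0:v0+h,u0:u0+w],4),None,fx=k,fy=k,interpolation=2)
    for x,col in ((.001,(0,0,255)),(.005,(0,200,0))):
        pts=((proj(s,circ(frame(x,.0017,.287)))-[u0,v0]+.5)*k)
        cv2.polylines(im,[pts.astype(np.int32)],True,col,1)
    out.append(im)
cv2.imwrite('pics/ov1.png',out[0]); cv2.imwrite('pics/ov2.png',np.hstack(out[1:]))
E
```

```text
(no output)
```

View pics/ov1.png

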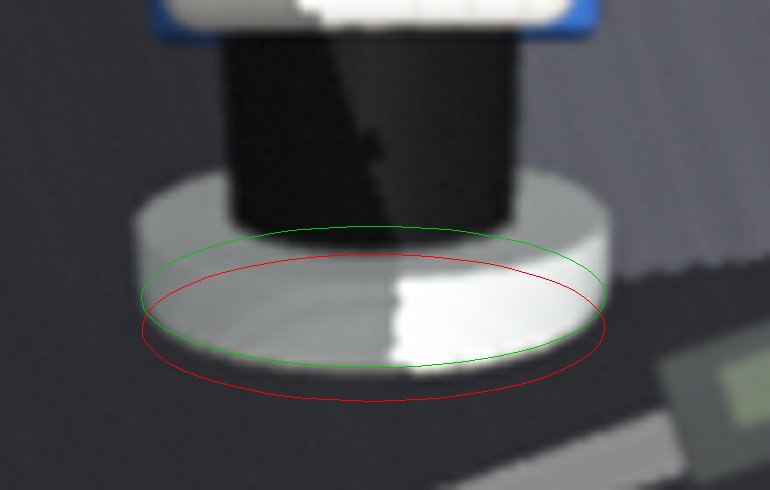

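View pics/ov2.png

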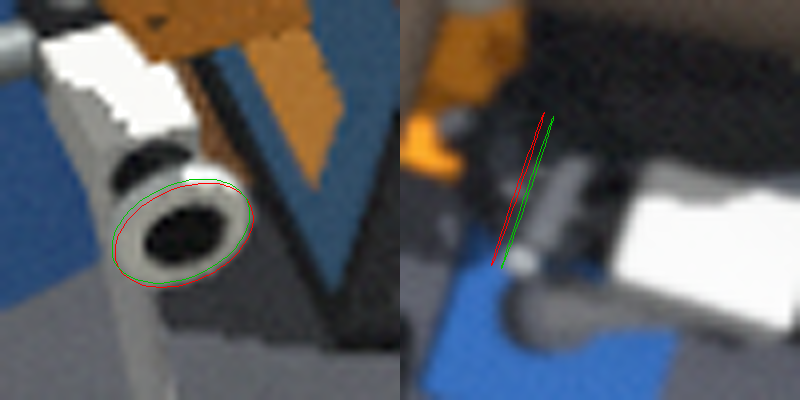

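```bash
cat > goal.py <<'E'
from ov import *
np.set_printoptions(precision=4,suppress=True)
c,X,Y,Z=frame(.0045,.0017,.287); F=c-.15*X; RT=np.c_[X,-Y,-Z]
B=np.array([.0275,0,.003]); G=F-RT@B
if __name__=='__main__':
    o=robot.get_obs(); print('lens',c,'focus',F,'G',G,R.from_matrix(RT).as_euler('xyz',degrees=True)); print(o['t'],o['position'],o['ee_rot'],o['qpos'])
    print(delta(G,rotm=RT)); 
    Rt=R.from_euler('xyz',o['ee_rot'],degrees=True); b=o['position']+Rt.apply(B)
    print('bore err in focus axes mm',np.array([X,Y,Z])@(b-F)*1000)
E
python3 goal.py
```

```text
lens [ 0.4701 -0.3668  0.287 ] focus [ 0.5183 -0.2344  0.2357] G [ 0.5275 -0.2091  0.2291] [ 180.  -20. -110.]
17.4 [ 0.4972 -0.287   0.4715] [ 179.9678   -0.1002 -110.06  ] [-10.4206   7.5185  11.5075   0.0937 -94.0375  -9.6329]
(array([-8.4 , -0.19, 24.22]), array([ 0.04, 19.9 , -0.05]))
bore err in focus axes mm [158.7869  -1.8537 189.9923]
```

Emit:
jog_arm --steps '[-3,0,1,0,2,0,2,-6,0,3,0,4,0,2,-8,0,6,0,6,0,2,-8.4,-0.1,9,0,8,0,2,-8.4,-0.1,12,0,10,0,2,-8.4,-0.1,15,0,12,0,2,-8.4,-0.2,18,0,14,0,2,-8.4,-0.2,20.5,0,16,0,2,-8.4,-0.2,22.5,0,18,0,2,-8.4,-0.2,24.2,0,19.9,0,2,-8.4,-0.2,24.2,0,19.9,0,2,-8.4,-0.2,24.2,0,19.9,0,2]'

```text
t: 18.6
position: [0.5281, -0.2089, 0.2298]
ee_rot: [180.0, -20.0, -110.0]
wrist_force: [0.2, -0.3, -2.8]
opening: 0.0333
```

```bash
python3 goal.py; python3 - <<'E'
from goal import *
o=robot.get_obs(); Rt=R.from_euler('xyz',o['ee_rot'],degrees=True)
s=snap('wrist','w7.png');P=cloud(s);hsv=cv2.cvtColor(s['color'],cv2.COLOR_RGB2HSV)
for d in robot.spot_point('wrist','bore')[:2]: print('bore',d['p'],Rt.inv().apply(c2w(s,d['centre'])[0]-o['position']))
gold=(hsv[...,0]>9)&(hsv[...,0]<25)&(hsv[...,1]>130)
T=Rt.inv().apply(P-o['position']); T[~gold]=9
k=T[(T[...,2]<-.02)&(T[...,2]>-.04)&(abs(T[...,0])<.05)&(abs(T[...,1])<.03)]
print(len(k),cv2.minAreaRect((k[:,:2]*1000).astype(np.float32)))
A=np.c_[k[:,:2],np.ones(len(k))]; print('top plane',np.linalg.lstsq(A,k[:,2],rcond=None)[0])
k=T[(T[...,2]>-.02)&(T[...,2]<.03)&(T[...,0]>.02)&(T[...,0]<.04)&(abs(T[...,1])<.015)]
A=np.c_[k[:,1:],np.ones(len(k))]
for _ in range(4):
    c=np.linalg.lstsq(A,k[:,0],rcond=None)[0]; r=abs(A@c-k[:,0]); g=r<.002; A=A[g];k=k[g]
print('face plane',len(k),c)
k=T[(T[...,2]>.028)&(T[...,2]<.04)&(abs(T[...,1])<.04)&(abs(T[...,0])<.04)]; print('flange z',np.median(k[:,2]),'y',k[:,1].min(),k[:,1].max(),'x',k[:,0].max())
ss=snap('scene')
for q in('bore','part_center'):
    for d in robot.spot_point('scene',q)[:2]:
        w=c2w(ss,d['centre'])[0]; print(q,d['p'],w,proj(ss,w)[0])
u,v=proj(ss,F)[0]; print(u,v); u0,v0=int(u)-65,int(v)-65
im=cv2.resize(cv2.cvtColor(ss['color'][v0:v0+100,u0:u0+130],4),None,fx=6,fy=6,interpolation=2)
cv2.imwrite('pics/s7.png',im)
E
```

```text
lens [ 0.4701 -0.3668  0.287 ] focus [ 0.5183 -0.2344  0.2357] G [ 0.5275 -0.2091  0.2291] [ 180.  -20. -110.]
18.6 [ 0.5281 -0.2089  0.2298] [ 179.9775  -19.9623 -110.0036] [  8.8467  13.0312 -22.7873  19.1873 -65.405  -38.6222]
(array([0.01, 0.05, 0.08]), array([ 0.02,  0.04, -0.  ]))
bore err in focus axes mm [-0.1382  0.4843  0.7878]
bore 0.55 [0.0258 0.0004 0.0017]Traceback (most recent call last):
  File "<stdin>", line 6, in <module>
  File "scipy/spatial/transform/_rotation.pyx", line 2580, in scipy.spatial.transform._rotation.Rotation.apply
ValueError: Expected input of shape (3,) or (P, 3), got (384, 512, 3).
```

View pics/w7.png

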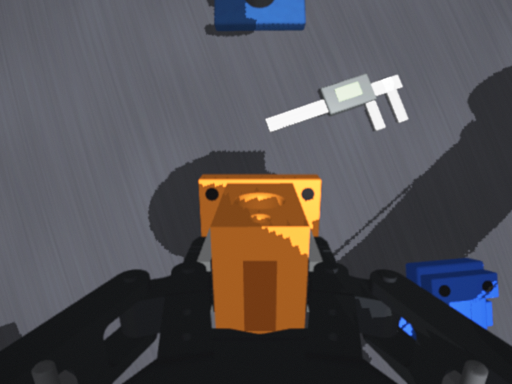

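```bash
cat > chk.py <<'E'
from goal import *
import sys
o=robot.get_obs(); Rt=R.from_euler('xyz',o['ee_rot'],degrees=True)
s=snap('wrist');P=cloud(s);hsv=cv2.cvtColor(s['color'],cv2.COLOR_RGB2HSV)
gold=(hsv[...,0]>7)&(hsv[...,0]<27)&(hsv[...,1]>130)
T=Rt.inv().apply(P.reshape(-1,3)-o['position']).reshape(P.shape); T[~gold]=9
k=T[(T[...,2]<-.02)&(T[...,2]>-.04)&(abs(T[...,0])<.05)&(abs(T[...,1])<.03)]
print(len(k),cv2.minAreaRect((k[:,:2]*1000).astype(np.float32)))
A=np.c_[k[:,:2],np.ones(len(k))]; print('top plane',np.linalg.lstsq(A,k[:,2],rcond=None)[0])
k=T[(T[...,2]>-.02)&(T[...,2]<.03)&(T[...,0]>.02)&(T[...,0]<.04)&(abs(T[...,1])<.015)]
A=np.c_[k[:,1:],np.ones(len(k))]
for _ in range(4):
    c=np.linalg.lstsq(A,k[:,0],rcond=None)[0]; r=abs(A@c-k[:,0]); g=r<.002; A=A[g];k=k[g]
print('face plane',len(k),c)
k=T[(T[...,2]>.028)&(T[...,2]<.04)&(abs(T[...,1])<.04)&(abs(T[...,0])<.04)]; print('flange z',np.median(k[:,2]),'y',k[:,1].min(),k[:,1].max(),'x',k[:,0].max())
ss=snap('scene')
for q in('bore','part_center','lens'):
    for d in robot.spot_point('scene',q)[:2]:
        w=c2w(ss,d['centre'])[0]; print(q,d['p'],w,proj(ss,w)[0])
u,v=proj(ss,F)[0]; print(u,v); u0,v0=int(u)-65,int(v)-60
k=6
im=cv2.resize(cv2.cvtColor(ss['color'][v0:v0+100,u0:u0+130],4),None,fx=k,fy=k,interpolation=2)
# model edges of part
M=np.c_[X,Y,Z]
def box(x,y,z0,z1,c):
    pts=np.array([[a,b,e] for e in(z0,z1) for a,b in((x,y),(-x,y),(-x,-y),(x,-y))])-[.028,0,.006]
    W=F+pts@M.T; p=((proj(ss,W)-[u0,v0]+.5)*k).astype(int)
    for i in range(4):
        for a,b in((i,(i+1)%4),(4+i,4+(i+1)%4),(i,i+4)): cv2.line(im,tuple(map(int,p[a])),tuple(map(int,p[b])),c,1)
box(.030,.032,-.035,-.023,(255,0,0)); box(.028,.017,-.023,.035,(0,255,0))
cv2.imwrite('pics/'+sys.argv[1],im)
E
python3 chk.py s7.png
```

```text
10325 ((4.860080718994141, -0.2860908508300781), (45.45383071899414, 36.43332290649414), 0.5117340087890625)
top plane [ 0.0208  0.002  -0.0261]
face plane 2235 [ 0.0009 -0.0016  0.0267]
flange z 0.0320654122228467 y -0.03250280763684178 0.031744946260631665 x 0.02925788235616473
bore 0.58 [ 0.5184 -0.2359  0.2363] [179.114  141.4547]
part_center 0.7 [ 0.5262 -0.2118  0.2198] [182.935  149.4708]
part_center 0.49 [ 0.5203 -0.146  -0.0043] [204.5952 205.6007]
lens 0.71 [ 0.4719 -0.3633  0.2819] [162.7326 110.4305]
lens 0.16 [0.7072 0.1469 0.0006] [229.1491 285.1629]
179.49005128402138 141.7678267125254
```

View pics/s7.png

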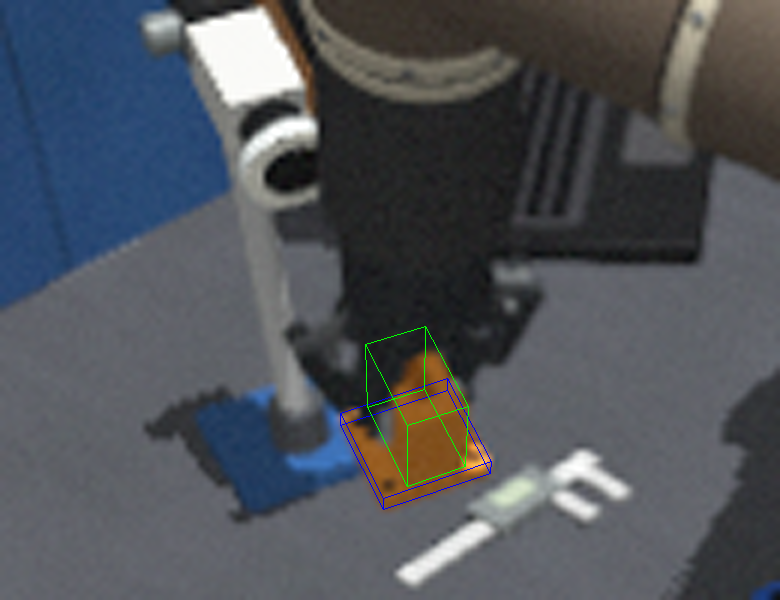

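Emit:
jog_arm --steps '[0.05,0.05,0.05,0,0,0,2,0.05,0.05,0.05,0,0,0,2,0.05,0.05,0.05,0,0,0,2,0.05,0.05,0.05,0,0,0,2,0.05,0.05,0.05,0,0,0,2,0.05,0.05,0.05,0,0,0,2]'

```text
t: 19.55
position: [0.5271, -0.2098, 0.2298]
ee_rot: [-180.0, -20.0, -110.1]
wrist_force: [0.4, -0.1, -3.8]
opening: 0.0334
```

```bash
sed -i 's/B=np.array(.*/B=np.array([.027,-.0002,.0033]); G=F-RT@B/' goal.py; python3 goal.py; python3 chk.py s8.png; python3 goal.py|tail -1; python3 - <<'E'
from h import *
s=snap('top','top9.png'); s=snap('scene','scene9.png')
for q in ['ball','spindle','ring_gauge','plate','calliper','screwdriver']:
    print(q,[(round(d['p'],2),c2w(s,d['centre'])[0].round(3)) for d in robot.spot_point('scene',q)[:1]])
i=cv2.imread('pics/top9.png'); cv2.imwrite('pics/top9b.png',cv2.resize(i,None,fx=1.5,fy=1.5,interpolation=3))
o=robot.get_obs();print(o['dq'],o['opening'])
E
```

```text
lens [ 0.4701 -0.3668  0.287 ] focus [ 0.5183 -0.2344  0.2357] G [ 0.5271 -0.2094  0.2296] [ 180.  -20. -110.]
19.55 [ 0.5271 -0.2098  0.2298] [-179.9593  -19.9527 -110.0953] [  8.7737  12.944  -22.9234  19.2255 -65.3086 -38.6703]
(array([-0.04,  0.01,  0.01]), array([-0.01,  0.05, -0.09]))
bore err in focus axes mm [0.3879 0.0736 0.0374]
10337 ((4.880586624145508, -0.39463043212890625), (45.45231246948242, 36.23046112060547), 0.3344677686691284)
top plane [ 0.0203  0.0029 -0.0261]
face plane 2244 [ 0.0003 -0.0017  0.0267]
flange z 0.032029934086267 y -0.032565198639018376 0.031763127420297355 x 0.02928222235157132
bore 0.53 [ 0.5194 -0.2372  0.2353] [178.6776 141.7036]
part_center 0.74 [ 0.5249 -0.2082  0.2185] [184.0325 150.019 ]
part_center 0.43 [ 0.7454  0.2988 -0.004 ] [260.8485 326.6953]
lens 0.93 [ 0.4717 -0.3587  0.283 ] [163.6005 110.5596]
lens 0.57 [0.477  0.2029 0.0228] [290.7743 242.9203]
179.49005128402138 141.7678267125254
bore err in focus axes mm [0.3764 0.081  0.0709]
ball [(0.85, array([ 0.709,  0.143, -0.004]))]
spindle [(0.6, array([ 0.749,  0.046, -0.   ]))]
ring_gauge [(0.72, array([ 0.744,  0.299, -0.002]))]
plate [(0.81, array([ 0.521, -0.143, -0.003]))]
calliper [(0.63, array([ 0.483,  0.441, -0.   ]))]
screwdriver [(0.5, array([0.484, 0.442, 0.003]))]
[-0.09493706  0.00798945  0.0083411   0.05289098  0.04311311 -0.05753993] 0.033704072681898456
```

View pics/top9b.png

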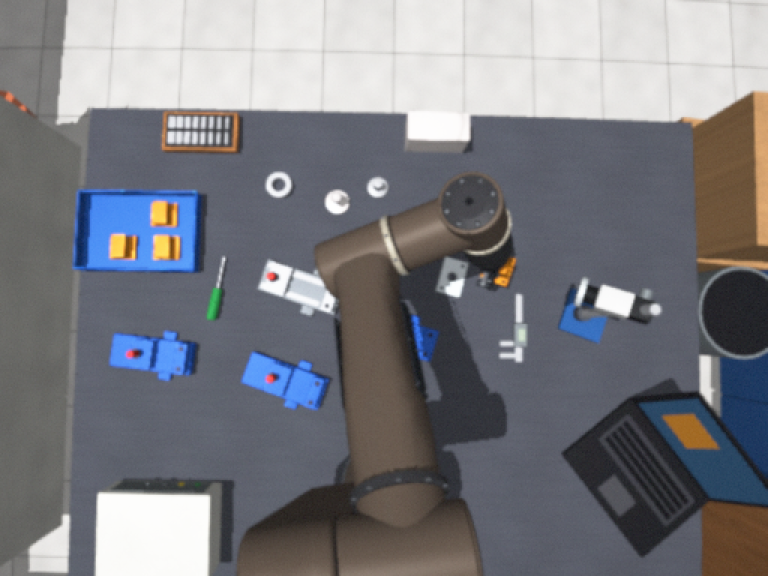

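All bystanders are where they started and the jaw is open. One last cross-check: the stand is now unobstructed in the top picture.

```bash
python3 - <<'E'
from goal import *
s=snap('top');P=cloud(s);hsv=cv2.cvtColor(s['color'],cv2.COLOR_RGB2HSV)
b=(hsv[...,0]>100)&(hsv[...,0]<125)&(hsv[...,1]>120)&(P[...,2]>.006)&(P[...,2]<.03)&(np.hypot(P[...,0]-.425,P[...,1]+.487)<.12)
r=cv2.minAreaRect((P[b][:,:2]*1000).astype(np.float32));print(r)
dx=X[:2]/np.linalg.norm(X[:2]); print('pred base',(F[:2]+.273*dx)*1000)
u0,v0,k=365,165,6
im=cv2.resize(cv2.cvtColor(s['color'][v0:v0+80,u0:u0+90],4),None,fx=k,fy=k,interpolation=2)
w=[(F[:2]+a*dx+l*np.array([-dx[1],dx[0]])) for a,l in((.218,-.055),(.328,-.055),(.328,.055),(.218,.055))]
for pts in (np.c_[np.array(w),np.full(4,.018)],circ((c,X,Y,Z))):
    cv2.polylines(im,[((proj(s,pts)-[u0,v0]+.5)*k).astype(np.int32)],True,(0,0,255),1)
cv2.imwrite('pics/tb.png',im)
E
```

```text
((424.866943359375, -487.265625), (110.02496337890625, 109.06150817871094), 70.0239028930664)
pred base [ 424.896  -490.8928]
```

View pics/tb.png

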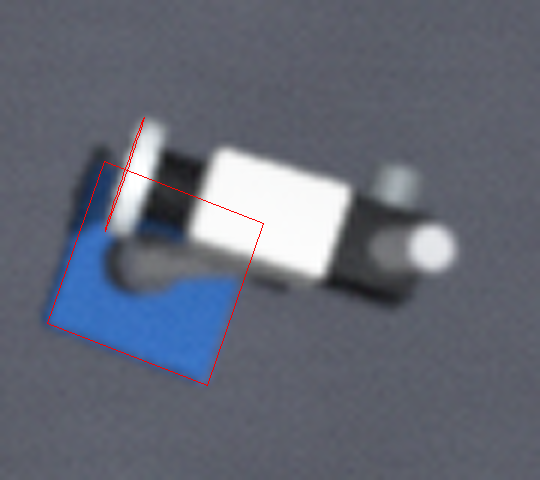

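```bash
python3 -c "
from h import *
o=robot.get_obs();print(o['t'],o['position'],o['ee_rot'],o['opening'],o['wrist_force']);print(robot.finish_job())"
```

```text
20.25 [ 0.52713564 -0.20976087  0.22982468] [-179.9486789   -19.94639837 -110.10196554] 0.033310959076791914 [ 0.10314668  0.72651792 -3.02594905]
the job is handed in; nothing more can be done
None
```

I handed the job in at 20.25 s, with the gold part held still in front of the inspection camera. No verdict came back, so what follows rests on my own checks.

**What I did**
- **Jaw:** I gripped the red post and slid the jaw until it stopped. The post ended 101 mm from the seat, against 102 mm expected for fully open. It did not move any further under about 25 N.
- **Part:** I gripped it by its ±y sides (opening 33 mm), lifted it straight out and brought it to the lens, tilted 20° and upright.

**What the last checks showed**
- **Bore position:** it is within about 0.4 mm of the focus point I calculated.
- **Orientation:** the tool is within about 0.1° of the target. The wrist camera's depth shows the bored face square to within 0.1° in the gripper.
- **Hold:** the last reading showed the arm at rest and about 3 N on the wrist, which is the part's weight.
- **Other things on the table:** the top picture shows them all where they started. Nothing touched the camera or its stand.

**What disagreed or went wrong**
- **Camera position:** the sources differ by 2–5 mm along the lens axis. I used the fit of the ring light in the wrist camera's picture, because its positions for the post and part had matched the gripper to within about 1 mm. In the top picture the ring lies about 3 mm farther off, while by its depth readings the base lies about 4 mm nearer. The 150 mm distance could be off by a few millimetres.
- **Part tilt:** a fit to the part's top surface hinted at about 1° of tilt. The front-face fit and the scene picture did not, so I put it down to noise.
- **Wrong turn:** I turned the wrist the wrong way once before the grasp and turned it back. That only cost time.
- **Misidentified bystanders:** in the final scene picture the network put the calliper where the screwdriver lies. I judged both by eye from the top picture.

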